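# Slide the stone bear home into the empty shelf lane

### The job

Put the carved stone bear away in the one empty lane of the low blue shelf: set it upright on its plinth in the open front part of that lane, nose pointing back out of the lane's open mouth, then slide it gently along the lane under the deck until the plinth is fully home against the back stop. Do not knock the bear over, and leave the elephant, the cat and the turtle where they are.

Things in the scene. Friction and masses are not known exactly. Their poses are not given: they have to be found in the camera images.
- bear: Carved pale stone bear on all fours on a dark wooden plinth, 0.3 to 0.6 kg, 98 tall overall. Origin: centre of the plinth's underside. Plinth 90 (x) by 54 (y) by 26 high. -x points to the nose, z up. To grip: the trunk, a rounded block with flat flanks, 44 wide (y), x from -29 to +37, 36 to 76 above the origin. The head, 34 wide, tops out at 98 near x = -24.
- bear_nose (a point): Tip of the bear's snout: 42 along the bear's -x from its origin, 74 up.
- empty_lane: Empty one of three alike blue steel lanes at 100 spacing, leading under the deck. Origin: home point, where the plinth's centre stands when fully home, at bench level (lane underside). +x points inwards along the lane to the back stop (face at x = +45, 28 high). Floor 3 thick. Side rails 12 high, 64 clear between. Open mouth at x = -205; open above from there to x = -73, then under the deck.
- shelf: Fixed blue steel shelf: deck 350 (y) by 150 (x) on corner posts over the lanes, small carvings on top (to 210 high); an open window 80 by 60 in the deck over each lane shows what stands below. Origin: on the bench at the middle lane's home point, axes as the lanes'. Deck from x = -73 to +77, underside 145, top 167 above the bench. Posts at y = +-167.
- elephant: Grey stone elephant on a plinth 90 x 54 x 26, about 95 tall, standing home in one of the other two lanes; a bystander. Origin: centre of the plinth's underside.
- cat: Brown stone sitting cat on a plinth 90 x 54 x 26, about 117 tall, standing home in the other occupied lane; a bystander. Origin: centre of the plinth's underside.
- turtle: Dark green-grey stone turtle, 76 across, 40 high, standing on the open bench like the bear; a bystander. Origin: centre of its underside.
Things that resemble listed ones, but are neither listed nor needed, are in the scene too. What is shaped like the bear but red is not meant.

How it is judged:
By the outcome, as a careful person would: the job done as asked, in the order asked, and still so for the second after the job is handed in, with the robot touching nothing.
It also fails if it takes over 51 s, if anything falls off the work surface, if the arm or the gripper's body presses on something with over 40 N, if the wrist force passes 120 N, or if a joint passes its speed limit or range.

### The arm

A 6-joint arm with a two-finger parallel gripper is mounted at the origin on the work surface. World frame = base frame: x ahead of the robot, y to its left, z up, the work surface at z = 0. Lengths are in mm, angles in rad, forces in N, time in s.
With the tool pointing down it reaches from about 275 to 750 mm from the base axis. Payload 10.2 kg.
Tool frame: the origin (TCP) lies midway between the tips of the shut fingers; the grasp point (between the pads) lies 19 mm behind it; z points along the fingers, y is the line along which they close (so a half turn about z gives the same grasp; the last joint's range is limited). The gripper opens to 85 mm and grips with 20 to 120 N. Pads are 22 mm wide; open, the fingers measure 114 mm over their backs; the gripper's body (76 mm by 85 mm) begins 54 mm behind the grasp point. The pads swing forward as they close: fully open they stand 13 mm farther back than shut.
Start: joints at [-1.371, 0.313, 1.498, -0, 1.331, -0.223], TCP at [215.404, -478.782, 231.294] pointing down, gripper open.
Joint ranges: [-2.94, 2.94], [-0.97, 2.17], [0.19, 2.56], [-1.23, 4.37], [0.02, 3.11], [-2.88, 2.88]. Speed limits (rad/s): [2.39, 2.39, 3.01, 3.14, 3.14, 3.14].

### API

Orientations are given as a unit quaternion [w, x, y, z].
In Python, from rig import ctrl gives the robot as it stands.
- The arm moves only by the tool arm_command, never from a script. Its argument "increments" is a list of rows, each an object with "dr": the turn, a rotation vector about the tool's x, y, z in units of pi/4 rad (1.0 is pi/4 rad), a list of three; "offset": the shift along the tool's x, y, z in units of 120 mm (1.0 is 120 mm), a list of three; "hand": the opening, from -1 (shut) to 1 (fully open). A call has 1 to 8 rows; each row shifts and turns the commanded pose from where the row before left it, along the tool's axes as they then stand; what a row does not reach is not made up. A row lasts 1/10 s, in which the tool goes at most 50 mm and 8.59 degrees, less where a joint would pass 70% of its speed; a pose out of reach is approached as far as the arm can. A call with a number of a shift or a turn outside -1 to 1 is refused whole. A call with a gripper value outside its range is refused whole. The fingers move at their own pace and stop on an object; "grip_force" is the grip in N (left out, the last holds). Time passes only in rows, so rows that do not move let the fingers close. It gives the time, the measured TCP pose, the force, the opening and the grip force at its end, in the units of the state.
- ctrl.sense(): the state, without advancing time (a new reading comes with each control period).
- ctrl.capture(name): name is "side" or "top"; returns the picture (384x512x3 uint8, red, green, blue); there is no depth.
- ctrl.camera_info(name): a dict with "K" (3x3 intrinsics, pixels), "dist" ([k1, k2, p1, p2, k3] as OpenCV has them; the pictures are not rectified), "R" (3x3) and "t" (3): a world point X has camera coordinates R X + t. Camera axes: x right, y down, z forward; pixel columns grow to the right and rows downward; lengths in mm; the calibration is good to about 2 mm. A picture is of the moment at which its call begins. camera_info takes no time and is no camera call.
- ctrl.finish_job(): hands the job in; it is judged then, once.
The state is a dict: "time_s": time; "joints": joint angles; "dq": joint speeds; "tau": joint torques, N m; "eef_pos": TCP position; "ee_rot": TCP orientation; "force": force on the tool from outside, world axes, zero at the start; "wrist_torque": the same for the moment, N m; "grip_width": opening from 0.0 (shut) to 1.0 (fully open); "grip_force": force on a finger pad.
Only numpy, scipy, OpenCV 4.12 (cv2) and the standard library are available. Lean on these libraries where they do the work, as an engineer would, in place of code of your own. Each camera call takes 0.05 s, during which the arm holds its last target. There are 200 camera calls.

## Working session

There is one attempt and no reset: what is moved stays moved. The work goes in short steps, Python scripts to look and compute and a tool call to move; the robot and the scene stay as the last step left them, time stands still between calls to the robot, and variables do not carry over. Pictures are saved under pics/ and viewed, at most 10 in all, crops included, and the job is handed in when it is done.

Besides the shell and the picture viewer there is one more tool, called after "Call:" as name([rows], argument=value, ...), one row to a line, values as JSON. arm_command: Moves the arm, as the interface text tells. Shifts and turns lie within -1 to 1; 1 stands for 120 mm of shift or pi/4 rad of turn. Its arguments: {"type":"object","properties":{"increments":{"type":"array"},"grip_force":{"type":"number"}},"required":["increments"]}

```bash
ls; mkdir -p pics; python3 - <<'E'
from rig import ctrl
import cv2
for n in("side","top"):
    im=ctrl.capture(n); cv2.imwrite(f"pics/{n}0.png",im[:,:,::-1]); c=ctrl.camera_info(n); print(n,c)
s=ctrl.sense();print(s)
E
```

```text
pics
side {'K': array([[495.22990216,   0.        , 257.20625165],
       [  0.        , 495.22990216, 190.23754465],
       [  0.        ,   0.        ,   1.        ]]), 'dist': array([-0.17027787,  0.        ,  0.        ,  0.        ,  0.        ]), 'R': array([[ 0.93508676, -0.35412245, -0.01449297],
       [-0.26507606, -0.67163874, -0.6918353 ],
       [ 0.23526037,  0.65076777, -0.72190988]]), 't': array([-525.68583798,   95.1864251 , 1386.74798792])}
top {'K': array([[462.17509697,   0.        , 268.28737139],
       [  0.        , 462.17509697, 192.8156408 ],
       [  0.        ,   0.        ,   1.        ]]), 'dist': array([-0.15082641,  0.        ,  0.        ,  0.        ,  0.        ]), 'R': array([[ 0.01436086, -0.99977265,  0.01576131],
       [-0.99679952, -0.01555434, -0.07841413],
       [ 0.07864146, -0.01458477, -0.99679627]]), 't': array([-166.95849105,  492.15325756, 1333.62366789])}
{'time_s': 0.1, 'joints': array([-1.37143810e+00,  3.13386317e-01,  1.49832738e+00, -3.06850479e-05,
        1.33099457e+00, -2.23386596e-01]), 'dq': array([-0.00195711, -0.0006586 , -0.00162311,  0.00078416,  0.00146405,
       -0.00028745]), 'tau': array([ 2.67079457e-03, -4.12899756e+01, -2.60142875e+01, -1.73769963e-04,
        3.00097672e-03,  1.03293604e-05]), 'eef_pos': array([ 215.33322984, -478.56884639,  230.80895541]), 'ee_rot': array([-5.57945193e-04,  9.77742982e-01,  2.09805503e-01, -8.19896076e-06]), 'force': array([-0.54747879, -0.01948985, -0.77310256]), 'wrist_torque': array([ 0.00287036,  0.05138331, -0.0038017 ]), 'grip_force': 0.0, 'grip_width': 0.9951949621557251}
```

View pics/side0.png

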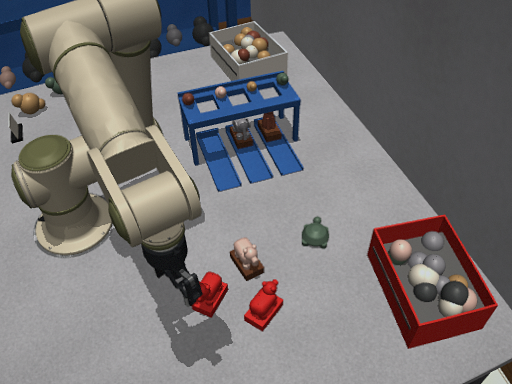

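View pics/top0.png

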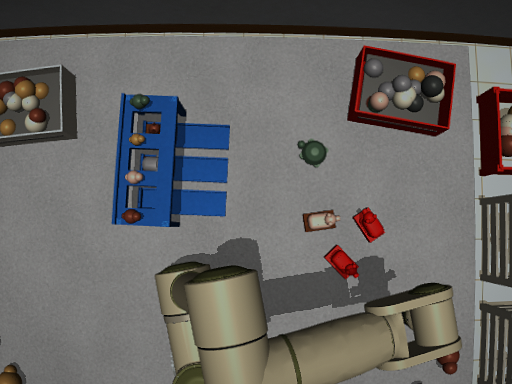

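```bash
python3 - <<'E'
import cv2,numpy as np
s=cv2.imread("pics/side0.png");t=cv2.imread("pics/top0.png")
z=lambda im,x,y,w,h,k:cv2.resize(im[y:y+h,x:x+w],None,fx=k,fy=k,interpolation=cv2.INTER_CUBIC)
a=z(s,220,225,80,60,5);b=z(t,290,190,80,60,5)   # 400x300 each
c=z(s,175,70,133,125,3);d=z(t,105,85,133,150,2.0)
top=np.hstack([a,b]); 
c=c[:300,:400]; c=np.pad(c,((0,300-c.shape[0]),(0,400-c.shape[1]),(0,0)))
d=np.pad(d,((0,0),(0,400-d.shape[1]),(0,0)))
cv2.imwrite("pics/crop1.png",np.vstack([top,np.hstack([c,d])]))
cv2.imwrite("pics/x.png",d)
E
```

```text
(no output)
```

View pics/crop1.png

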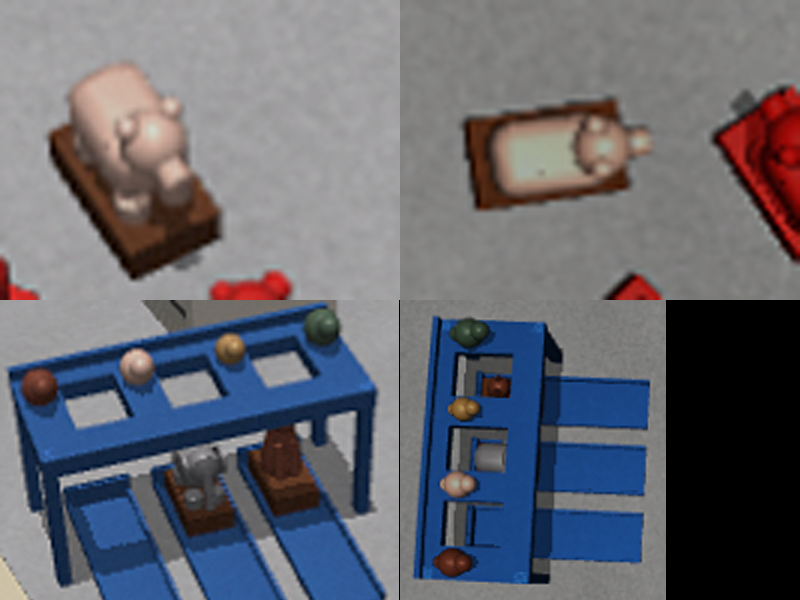

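The pale bear is at top (321,220) / side (246,257). The red bears, at top (369,224) and (342,262), are rejected because of their colour. The empty lane is the one nearest the base: blank window, mouth at top (226,203) and side (230,186). The elephant stands in the middle lane and the cat in the far one. I'll enlarge the lane for measuring.

```bash
python3 - <<'E'
import cv2,numpy as np
s=cv2.imread("pics/side0.png");t=cv2.imread("pics/top0.png")
z=lambda im,x,y,w,h,k:cv2.resize(im[y:y+h,x:x+w],None,fx=k,fy=k,interpolation=cv2.INTER_CUBIC)
a=z(s,190,115,66,80,6)[:,:400]; b=z(t,125,115,110,110,3.6)[:480,:396]
b=np.pad(b,((0,480-b.shape[0]),(0,0),(0,0)))
cv2.imwrite("pics/crop2.png",np.hstack([a,b]))
E
```

```text
(no output)
```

View pics/crop2.png

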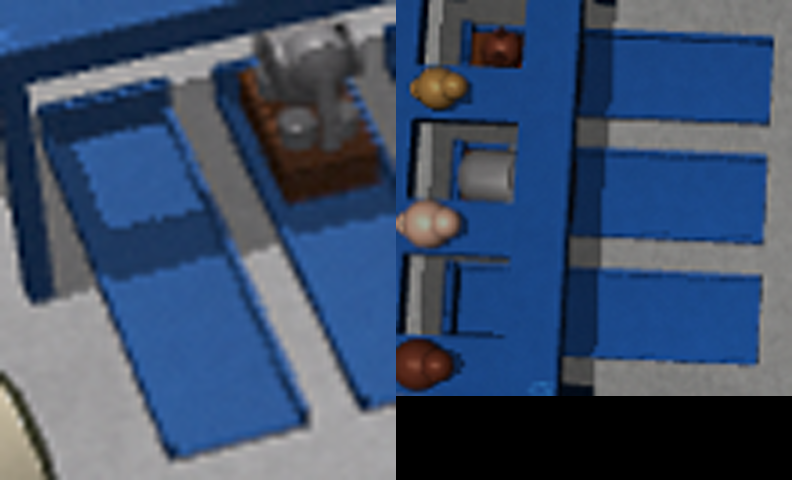

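```bash
cat > h.py <<'E'
from rig import ctrl
import cv2,numpy as np
from scipy.optimize import least_squares
C={n:ctrl.camera_info(n) for n in("side","top")}
def proj(n,P):
    c=C[n];return cv2.projectPoints(np.atleast_2d(P).astype(float),cv2.Rodrigues(c["R"])[0],c["t"],c["K"],c["dist"])[0][:,0]
def loc(p,L):
    x,y,a=p[:3];c,s=np.cos(a),np.sin(a);L=np.array(L,float);z=L[:,2]+(p[3] if len(p)>3 else 0)
    return np.c_[x+c*L[:,0]-s*L[:,1],y+s*L[:,0]+c*L[:,1],z]
def fit(obs,p0,free_z=True):
    # obs list (cam,u,v,local)
    f=lambda p:np.concatenate([(proj(n,loc(p,[l]))[0]-[u,v]) for n,u,v,l in obs])
    r=least_squares(f,p0,loss="soft_l1");return r.x,np.round(r.fun.reshape(-1,2),1)
E
python3 - <<'E'
from h import *
q=lambda x,y,ox,oy,k,X=0,Y=0:((x-X+.5)/k-.5+ox,(y-Y+.5)/k-.5+oy)
S=lambda x,y:("side",*q(x,y,220,225,5)); T=lambda x,y:("top",*q(x,y,290,190,5,400))
o=[(*T(467,119),(45,-27,26)),(*T(613,98),(-45,-27,26)),(*T(631,187),(-45,27,26)),(*T(478,209),(45,27,26)),
 (*S(131,245),(-45,27,26)),(*S(217,213),(-45,-27,26)),(*S(135,277),(-45,27,0)),(*S(219,240),(-45,-27,0)),(*S(50,132),(45,27,26)),(*T(648,142),(-42,0,74))]
# world +y = image left; bear x-> +y; bear y -> -X (down in image)
for p0 in ([450,-120,1.6,0],[450,-120,1.6]):
    p,r=fit(o,p0);print("bear",p,r.tolist())
S=lambda x,y:("side",*q(x,y,190,115,6)); T=lambda x,y:("top",*q(x,y,125,115,3.6,396))
o=[(*T(770.5,81),(-205,-100,8)),(*T(765,199),(-205,0,8)),(*T(760,320.5),(-205,100,8)),(*S(239,441.5),(-205,100,0)),(*S(102,94),(46,100,28)),(*T(457,297),(45,100,20))]
for p0 in ([600,250,1.6,0],[600,250,1.6]):
    p,r=fit(o,p0);print("shelf",p,r.tolist()); print("home",loc(p,[(0,100,0),(-140,100,0)]))
E
```

```text
bear [ 416.0528391  -309.44128369  -10.84788258    0.99263571] [[-0.2, -0.2], [1.0, -0.1], [-0.0, 0.4], [0.2, 0.2], [-0.3, 1.7], [1.4, -0.7], [-0.7, 1.1], [1.0, -0.3], [-0.5, -0.8], [-3.0, -0.0]]
bear [ 416.10576241 -309.25046771   14.28601976] [[-0.3, -0.2], [0.9, -0.1], [-0.1, 0.4], [0.1, 0.2], [-0.2, 1.9], [1.4, -0.6], [-0.7, 1.2], [1.0, -0.2], [-0.5, -0.6], [-3.2, -0.1]]
shelf [568.30879011 167.57736287   1.53716401   2.57682589] [[0.6, -0.3], [0.2, 0.1], [-0.3, -0.0], [0.1, 0.0], [0.7, 0.1], [-0.9, 2.0]]
home [[468.3653414  170.93996009   2.57682589]
 [463.65770529  31.0191319    2.57682589]]
shelf [569.27548203 168.21794044   1.5338512 ] [[0.5, -0.3], [0.0, 0.1], [-0.6, -0.1], [0.2, 0.4], [1.0, 0.5], [-1.0, 1.7]]
home [[469.34372138 171.91161242   0.        ]
 [464.17258061  32.00714751   0.        ]]
```

Call:
arm_command([
  {"offset": [0.26, -0.08, 0], "dr": [0, 0, 0], "hand": 0.7},
  {"offset": [0.26, -0.08, 0], "dr": [0, 0, 0], "hand": 0.7},
  {"offset": [0.26, -0.08, 0], "dr": [0, 0, 0], "hand": 0.7},
  {"offset": [0.26, -0.08, 0], "dr": [0, 0, 0], "hand": 0.7},
  {"offset": [0.26, -0.08, 0], "dr": [0, 0, 0], "hand": 0.7},
  {"offset": [0.26, -0.08, 0], "dr": [0, 0, 0], "hand": 0.7},
  {"offset": [0.26, -0.08, 0], "dr": [0, 0, 0], "hand": 0.7},
  {"offset": [0.26, -0.08, 0], "dr": [0, 0, 0], "hand": 0.7},
])

```text
time_s: 0.9
eef_pos: [412.3, -305.2, 231.0]
ee_rot: [-0.0, 0.978, 0.21, -0.0]
force: [0.1, -1.4, 0.1]
grip_width: 0.853
grip_force: 0.0
```

Call:
arm_command([
  {"offset": [0, 0, 0], "dr": [0, 0, -0.18], "hand": 0.7},
  {"offset": [0, 0, 0], "dr": [0, 0, -0.18], "hand": 0.7},
  {"offset": [0, 0, 0], "dr": [0, 0, -0.18], "hand": 0.7},
  {"offset": [0, 0, 0], "dr": [0, 0, -0.18], "hand": 0.7},
  {"offset": [0, 0, 0], "dr": [0, 0, -0.18], "hand": 0.7},
  {"offset": [0, 0, 0], "dr": [0, 0, -0.18], "hand": 0.7},
  {"offset": [0, 0, 0], "dr": [0, 0, -0.18], "hand": 0.7},
  {"offset": [0, 0, 0], "dr": [0, 0, -0.18], "hand": 0.7},
])

```text
time_s: 1.7
eef_pos: [411.4, -306.2, 231.0]
ee_rot: [-0.0, 0.711, 0.703, 0.0]
force: [0.1, -0.0, -0.4]
grip_width: 0.854
grip_force: 0.0
```

```bash
cat >> h.py <<'E'
from scipy.spatial.transform import Rotation as Ro
def to(pos,R):
    "remaining move: tool-axis shift/120, turn/(pi/4)"
    s=ctrl.sense();q=s["ee_rot"];A=Ro.from_quat([*q[1:],q[0]]);
    print("t",s["time_s"],"pos",s["eef_pos"].round(1),"F",s["force"].round(1),"w",s["grip_width"],s["grip_force"],"j",s["joints"].round(2))
    print("offset",(A.inv().apply(np.array(pos)-s["eef_pos"])/120).round(3),"dr",((A.inv()*R).as_rotvec()/(np.pi/4)).round(3))
def down(yaw,tilt=0): # tool x at yaw, z down, then tilted about tool y
    c,s=np.cos(yaw),np.sin(yaw)
    return Ro.from_matrix(np.array([[c,s,0],[s,-c,0],[0,0,-1]]))*Ro.from_rotvec([0,tilt,0])
E
python3 -c "
from h import *
to([415.2,-303.8,36],down(1.719))
cv2.imwrite('pics/s1.png',ctrl.capture('side')[:,:,::-1])"
```

```text
t 1.7 pos [ 411.4 -306.2  231. ] F [ 0.1 -0.  -0.4] w 0.8541656874174589 0.0 j [-0.87  0.29  1.53  0.    1.32 -0.86]
offset [0.019 0.032 1.625] dr [-0.001 -0.001 -0.203]
```

Call:
arm_command([
  {"offset": [0.02, 0.03, 0], "dr": [0, 0, -0.1], "hand": 0.7},
  {"offset": [0, 0, 0.2], "dr": [0, 0, -0.1], "hand": 0.7},
  {"offset": [0, 0, 0.3], "dr": [0, 0, 0], "hand": 0.7},
  {"offset": [0, 0, 0.33], "dr": [0, 0, 0], "hand": 0.7},
  {"offset": [0, 0, 0], "dr": [0, 0, 0], "hand": 0.7},
])

```text
time_s: 2.25
eef_pos: [413.4, -302.0, 127.5]
ee_rot: [-0.005, 0.657, 0.754, 0.001]
force: [-0.1, 0.3, 0.8]
grip_width: 0.846
grip_force: 0.0
```

```bash
python3 -c "
from h import *
to([415.2,-303.8,36],down(1.719))
z=lambda im,x,y,w,h,k:cv2.resize(im[y:y+h,x:x+w],None,fx=k,fy=k,interpolation=cv2.INTER_CUBIC)
a=z(ctrl.capture('side'),190,190,110,130,3.6);b=z(ctrl.capture('top'),280,170,110,130,3.6)
cv2.imwrite('pics/s2.png',np.hstack([a,b])[:,:,::-1])"
```

```text
t 2.25 pos [ 413.4 -302.   127.5] F [-0.1  0.3  0.8] w 0.8455063558503667 0.0 j [-0.86  0.4   1.67  0.    1.08 -1.  ]
offset [-0.023  0.017  0.762] dr [-0.006 -0.01  -0.014]
```

View pics/s2.png

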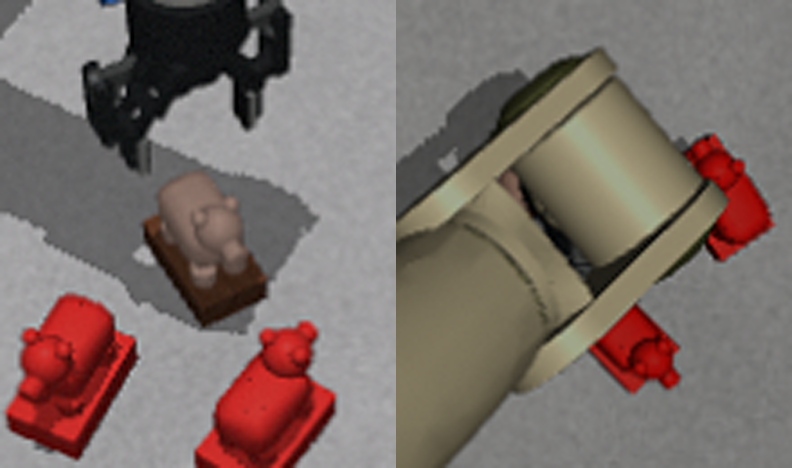

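The open fingers are above the pale bear and straddle its flanks, with clearance to both red bears. Descending.

Call:
arm_command([
  {"offset": [-0.023, 0.017, 0.15], "dr": [0, 0, -0.014], "hand": 0.7},
  {"offset": [0, 0, 0.15], "dr": [0, 0, 0], "hand": 0.7},
  {"offset": [0, 0, 0.15], "dr": [0, 0, 0], "hand": 0.7},
  {"offset": [0, 0, 0.15], "dr": [0, 0, 0], "hand": 0.7},
  {"offset": [0, 0, 0.1], "dr": [0, 0, 0], "hand": 0.7},
  {"offset": [0, 0, 0.05], "dr": [0, 0, 0], "hand": 0.7},
  {"offset": [0, 0, 0], "dr": [0, 0, 0], "hand": 0.7},
  {"offset": [0, 0, 0], "dr": [0, 0, 0], "hand": 0.7},
])

```text
time_s: 3.15
eef_pos: [418.0, -306.9, 42.7]
ee_rot: [0.001, 0.652, 0.758, -0.0]
force: [-0.4, -0.4, 0.4]
grip_width: 0.848
grip_force: 0.0
```

Call:
arm_command([
  {"offset": [0, 0, 0], "dr": [0, 0, 0], "hand": 0.2},
  {"offset": [0, 0, 0], "dr": [0, 0, 0], "hand": 0.1},
  {"offset": [0, 0, 0], "dr": [0, 0, 0], "hand": -0.1},
  {"offset": [0, 0, 0], "dr": [0, 0, 0], "hand": -0.2},
  {"offset": [0, 0, 0], "dr": [0, 0, 0], "hand": -0.3},
  {"offset": [0, 0, 0], "dr": [0, 0, 0], "hand": -0.3},
  {"offset": [0, 0, 0], "dr": [0, 0, 0], "hand": -0.3},
  {"offset": [0, 0, 0], "dr": [0, 0, 0], "hand": -0.3},
], grip_force=45)

```text
time_s: 3.95
eef_pos: [417.5, -306.7, 42.3]
ee_rot: [0.0, 0.652, 0.758, -0.0]
force: [-3.0, -0.2, 6.9]
grip_width: 0.507
grip_force: 46.8
```

```bash
python3 -c "
from h import *
to([415.2,-303.8,36],down(1.719))"
```

```text
t 3.95 pos [ 417.5 -306.7   42.3] F [-3.  -0.2  6.9] w 0.5065111998475936 46.80970072746277 j [-0.86  0.53  1.73 -0.    0.88 -1.01]
offset [ 0.027 -0.015  0.052] dr [-0.     0.001  0.004]
```

Call:
arm_command([
  {"offset": [0, 0, -0.05], "dr": [0, 0, 0], "hand": -0.3},
  {"offset": [0, 0, -0.15], "dr": [0, 0, 0], "hand": -0.3},
  {"offset": [0, 0, -0.2], "dr": [0, 0, 0], "hand": -0.3},
  {"offset": [0, 0, -0.2], "dr": [0, 0, 0], "hand": -0.3},
  {"offset": [0, 0, -0.15], "dr": [0, 0, 0.05], "hand": -0.3},
  {"offset": [0, 0, 0], "dr": [0, 0, 0.09], "hand": -0.3},
  {"offset": [0, 0, 0], "dr": [0, 0, 0.09], "hand": -0.3},
  {"offset": [0, 0, 0], "dr": [0, 0, 0], "hand": -0.3},
], grip_force=50)

```text
time_s: 4.75
eef_pos: [417.4, -306.1, 131.6]
ee_rot: [-0.0, 0.718, 0.696, 0.0]
force: [-0.6, 0.1, -5.0]
grip_width: 0.506
grip_force: 52.2
```

```bash
python3 -c "
from h import *
to([463.5,20.9,130],down(1.5355))"
```

```text
t 4.75 pos [ 417.4 -306.1  131.6] F [-0.6  0.1 -5. ] w 0.5064755818511267 52.19038367271423 j [-0.86  0.4   1.65  0.    1.09 -0.83]
offset [2.735 0.301 0.015] dr [-0.    -0.001  0.006]
```

Call:
arm_command([
  {"offset": [0.12, 0.04, 0], "dr": [0, 0, 0.006], "hand": -0.3},
  {"offset": [0.25, 0.04, 0], "dr": [0, 0, 0], "hand": -0.3},
  {"offset": [0.28, 0.04, 0], "dr": [0, 0, 0], "hand": -0.3},
  {"offset": [0.3, 0.04, 0], "dr": [0, 0, 0], "hand": -0.3},
  {"offset": [0.3, 0.04, 0], "dr": [0, 0, 0], "hand": -0.3},
  {"offset": [0.3, 0.04, 0], "dr": [0, 0, 0], "hand": -0.3},
  {"offset": [0.3, 0.04, 0], "dr": [0, 0, 0], "hand": -0.3},
  {"offset": [0.25, 0.02, 0], "dr": [0, 0, 0], "hand": -0.3},
])

```text
time_s: 5.55
eef_pos: [462.0, -53.9, 131.6]
ee_rot: [-0.0, 0.718, 0.696, 0.0]
force: [0.2, -0.0, -4.5]
grip_width: 0.509
grip_force: 52.1
```

Call:
arm_command([
  {"offset": [0.2, 0, 0], "dr": [0, 0, 0], "hand": -0.3},
  {"offset": [0.12, 0, 0], "dr": [0, 0, 0], "hand": -0.3},
  {"offset": [0, 0, 0], "dr": [0, 0, 0], "hand": -0.3},
  {"offset": [0, 0, 0], "dr": [0, 0, 0], "hand": -0.3},
])

```text
time_s: 5.95
eef_pos: [463.4, -17.5, 131.6]
ee_rot: [-0.0, 0.719, 0.696, -0.0]
force: [-0.4, -0.2, -4.6]
grip_width: 0.511
grip_force: 52.1
```

```bash
python3 -c "
from h import *
to([463.5,20.9,130],down(1.5355))
z=lambda im,x,y,w,h,k:cv2.resize(im[y:y+h,x:x+w],None,fx=k,fy=k,interpolation=cv2.INTER_CUBIC)
a=z(ctrl.capture('side'),150,60,160,150,2.5);b=z(ctrl.capture('top'),105,85,160,150,2.5)
cv2.imwrite('pics/s3.png',np.hstack([a,b])[:,:,::-1])"
```

```text
t 5.95 pos [463.4 -17.5 131.6] F [-0.4 -0.2 -4.6] w 0.5106893440906725 52.10778057575226 j [-0.29  0.29  1.81 -0.    1.04 -0.26]
offset [ 0.32  -0.009  0.013] dr [-0.     0.     0.003]
```

View pics/s3.png

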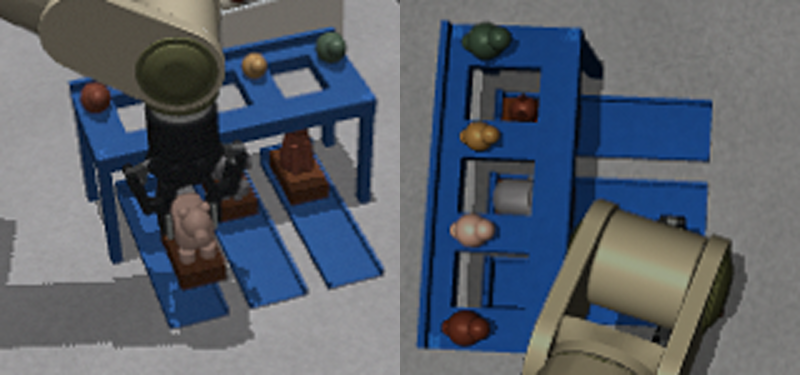

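Call:
arm_command([
  {"offset": [0.16, -0.009, 0], "dr": [0, 0, 0.003], "hand": -0.3},
  {"offset": [0.16, 0, 0], "dr": [0, 0, 0], "hand": -0.3},
  {"offset": [0, 0, 0.1], "dr": [0, 0, 0], "hand": -0.3},
  {"offset": [0, 0, 0.15], "dr": [0, 0, 0], "hand": -0.3},
  {"offset": [0, 0, 0.15], "dr": [0, 0, 0], "hand": -0.3},
  {"offset": [0, 0, 0.1], "dr": [0, 0, 0], "hand": -0.3},
  {"offset": [0, 0, 0.07], "dr": [0, 0, 0], "hand": -0.3},
  {"offset": [0, 0, 0], "dr": [0, 0, 0], "hand": -0.3},
])

```text
time_s: 6.85
eef_pos: [463.3, 20.6, 62.6]
ee_rot: [-0.001, 0.72, 0.694, -0.0]
force: [-0.2, 0.6, -4.8]
grip_width: 0.506
grip_force: 51.9
```

```bash
python3 -c "
from h import *
to([463.5,20.9,45.3],down(1.5355))
z=lambda im,x,y,w,h,k:cv2.resize(im[y:y+h,x:x+w],None,fx=k,fy=k,interpolation=cv2.INTER_CUBIC)
a=z(ctrl.capture('side'),170,90,110,110,5)
cv2.imwrite('pics/s4.png',a[:,:,::-1])"
```

```text
t 6.85 pos [463.3  20.6  62.6] F [-0.2  0.6 -4.8] w 0.5056535417577626 51.903939843177795 j [-0.21  0.4   1.87 -0.    0.87 -0.17]
offset [0.003 0.002 0.144] dr [-0.002 -0.    -0.003]
```

View pics/s4.png

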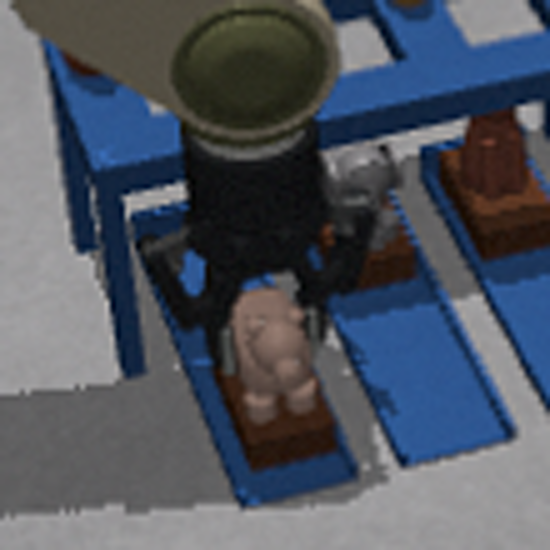

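```bash
python3 -c "
from h import *
a=1.5355;d=np.array([np.cos(a),np.sin(a)]);o=np.array([463.3,20.6])-2.4*d
for l in [(-45,27,0),(-45,-27,0),(-45,27,26),(-45,-27,26)]:
  for dy in(0,5): print(l,dy,((proj('side',loc([*o,a,20.3],[(l[0],l[1]+dy,l[2])]))[0]-[170,90]+.5)*5-.5).round(0))
for y in(-32,32): print('mouth inner z3',((proj('side',loc([468.8,171.4,a],[(-205,y,3)]))[0]-[170,90]+.5)*5-.5).round(0))
"
```

```text
(-45, 27, 0) 0 [251. 475.]
(-45, 27, 0) 5 [242. 477.]
(-45, -27, 0) 0 [338. 453.]
(-45, -27, 0) 5 [330. 455.]
(-45, 27, 26) 0 [248. 444.]
(-45, 27, 26) 5 [239. 446.]
(-45, -27, 26) 0 [336. 422.]
(-45, -27, 26) 5 [328. 424.]
mouth inner z3 [351. 479.]
mouth inner z3 [248. 505.]
```

Plinth corners read (253,470) and (336,445), within 1-2 mm laterally of prediction. The plinth is centred over the lane. Lowering.

Call:
arm_command([
  {"offset": [0.003, 0.002, 0.06], "dr": [0, 0, 0], "hand": -0.3},
  {"offset": [0, 0, 0.04], "dr": [0, 0, 0], "hand": -0.3},
  {"offset": [0, 0, 0.02], "dr": [0, 0, 0], "hand": -0.3},
  {"offset": [0, 0, 0], "dr": [0, 0, 0], "hand": -0.3},
  {"offset": [0, 0, 0], "dr": [0, 0, 0], "hand": -0.3},
])

```text
time_s: 7.4
eef_pos: [464.1, 21.3, 49.0]
ee_rot: [0.0, 0.72, 0.694, 0.0]
force: [0.4, -0.3, -4.5]
grip_width: 0.505
grip_force: 52.1
```

Call:
arm_command([
  {"offset": [0, 0, 0.015], "dr": [0, 0, 0], "hand": -0.3},
  {"offset": [0, 0, 0.01], "dr": [0, 0, 0], "hand": -0.3},
  {"offset": [0, 0, 0], "dr": [0, 0, 0], "hand": -0.3},
])

```text
time_s: 7.7
eef_pos: [463.9, 21.4, 45.8]
ee_rot: [-0.0, 0.72, 0.694, -0.0]
force: [0.1, -0.1, -4.4]
grip_width: 0.508
grip_force: 52.1
```

Call:
arm_command([
  {"offset": [0, 0, 0.008], "dr": [0, 0, 0], "hand": -0.3},
  {"offset": [0, 0, 0.004], "dr": [0, 0, 0], "hand": -0.3},
  {"offset": [0, 0, 0], "dr": [0, 0, 0], "hand": -0.3},
])

```text
time_s: 8.0
eef_pos: [464.0, 21.3, 45.3]
ee_rot: [0.0, 0.72, 0.694, 0.0]
force: [-4.8, -0.0, 7.2]
grip_width: 0.506
grip_force: 53.6
```

Contact felt. Releasing.

Call:
arm_command([
  {"offset": [0, 0, 0], "dr": [0, 0, 0], "hand": 0.1},
  {"offset": [0, 0, 0], "dr": [0, 0, 0], "hand": 0.2},
  {"offset": [0, 0, 0], "dr": [0, 0, 0], "hand": 0.4},
  {"offset": [0, 0, 0], "dr": [0, 0, 0], "hand": 0.6},
  {"offset": [0, 0, 0], "dr": [0, 0, 0], "hand": 0.6},
  {"offset": [0, 0, -0.08], "dr": [0, 0, 0], "hand": 0.6},
  {"offset": [0, 0, -0.15], "dr": [0, 0, 0], "hand": 0.6},
  {"offset": [0, 0, -0.25], "dr": [0, 0, 0], "hand": 0.6},
])

```text
time_s: 8.8
eef_pos: [463.2, 21.5, 102.3]
ee_rot: [-0.001, 0.72, 0.694, -0.001]
force: [-0.2, 0.0, 0.3]
grip_width: 0.8
grip_force: 0.0
```

Call:
arm_command([
  {"offset": [0, 0, -0.3], "dr": [0, 0, 0], "hand": 0.6},
  {"offset": [0, 0, -0.2], "dr": [0, 0, 0], "hand": 0.6},
  {"offset": [-0.2, 0, 0], "dr": [0, 0, 0], "hand": 0},
  {"offset": [-0.3, 0, 0], "dr": [0, 0, 0], "hand": -0.5},
  {"offset": [-0.3, 0, 0], "dr": [0, 0, 0], "hand": -1},
  {"offset": [-0.3, 0, 0], "dr": [0, 0, 0], "hand": -1},
  {"offset": [-0.2, 0, 0], "dr": [0, 0, 0], "hand": -1},
  {"offset": [0, 0, 0], "dr": [0, 0, 0], "hand": -1},
])

```text
time_s: 9.6
eef_pos: [458.1, -137.0, 162.7]
ee_rot: [0.001, 0.721, 0.693, -0.0]
force: [-0.3, -0.8, -0.1]
grip_width: -0.001
grip_force: 0.0
```

```bash
python3 -c "
from h import *
a=1.5355
to([*loc([468.8,171.4,a],[(-245,0,0)])[0][:2],120],down(a,np.pi/4))
z=lambda im,x,y,w,h,k:cv2.resize(im[y:y+h,x:x+w],None,fx=k,fy=k,interpolation=cv2.INTER_CUBIC)
a=z(ctrl.capture('side'),170,90,110,110,3.6);b=z(ctrl.capture('top'),125,125,110,110,3.6)
cv2.imwrite('pics/s5.png',np.hstack([a,b])[:,:,::-1])"
```

```text
t 9.6 pos [ 458.1 -137.   162.7] F [-0.3 -0.8 -0.1] w -0.0012111377260367242 0.0 j [-0.54  0.28  1.73 -0.    1.13 -0.5 ]
offset [ 0.53  -0.005  0.355] dr [ 0.003  1.001 -0.005]
```

View pics/s5.png

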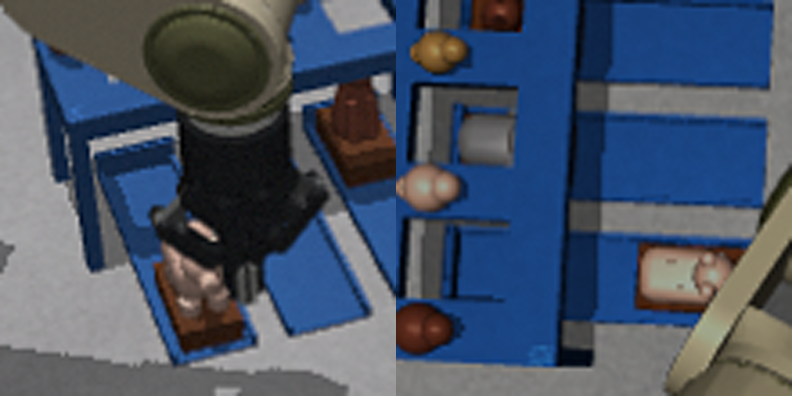

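The bear stands upright and straight in the mouth section of the lane (top crop 638–740, 244–308). Tilting the shut fingers 45° for the push.

Call:
arm_command([
  {"offset": [0, 0, 0], "dr": [0, 0.14, 0], "hand": -1},
  {"offset": [0, 0, 0], "dr": [0, 0.14, 0], "hand": -1},
  {"offset": [0, 0, 0], "dr": [0, 0.14, 0], "hand": -1},
  {"offset": [0, 0, 0], "dr": [0, 0.14, 0], "hand": -1},
  {"offset": [0, 0, 0], "dr": [0, 0.14, 0], "hand": -1},
  {"offset": [0, 0, 0], "dr": [0, 0.15, 0], "hand": -1},
  {"offset": [0, 0, 0], "dr": [0, 0.15, 0], "hand": -1},
  {"offset": [0, 0, 0], "dr": [0, 0, 0], "hand": -1},
])

```text
time_s: 10.5
eef_pos: [458.0, -134.5, 160.9]
ee_rot: [-0.267, 0.665, 0.64, 0.276]
force: [-0.2, 0.6, -0.5]
grip_width: -0.001
grip_force: 0.0
```

```bash
python3 -c "
from h import *
a=1.5355
to([*loc([468.8,171.4,a],[(-245,0,0)])[0][:2],60],down(a,np.pi/4))"
```

```text
t 10.5 pos [ 458.  -134.5  160.9] F [-0.2  0.6 -0.5] w -0.0012493622552488726 0.0 j [-0.82  0.52  1.59  0.53  1.63 -0.92]
offset [-0.238  0.001  0.954] dr [-0.001 -0.004 -0.004]
```

Call:
arm_command([
  {"offset": [-0.06, 0, 0.24], "dr": [0, 0, 0], "hand": -1},
  {"offset": [-0.06, 0, 0.24], "dr": [0, 0, 0], "hand": -1},
  {"offset": [-0.06, 0, 0.24], "dr": [0, 0, 0], "hand": -1},
  {"offset": [-0.06, 0, 0.24], "dr": [0, 0, 0], "hand": -1},
  {"offset": [-0.1, 0, 0.1], "dr": [0, 0, 0], "hand": -1},
  {"offset": [-0.1, 0, 0.1], "dr": [0, 0, 0], "hand": -1},
  {"offset": [-0.05, 0, 0.05], "dr": [0, 0, 0], "hand": -1},
  {"offset": [0, 0, 0], "dr": [0, 0, 0], "hand": -1},
])

```text
time_s: 11.3
eef_pos: [460.4, -72.7, 17.7]
ee_rot: [-0.266, 0.665, 0.642, 0.275]
force: [-0.5, -0.3, 0.2]
grip_width: -0.002
grip_force: 0.0
```

```bash
python3 -c "
from h import *
a=1.5355
to([*loc([468.8,171.4,a],[(-210,0,0)])[0][:2],16],down(a,np.pi/4))
to([*loc([468.8,171.4,a],[(-53,0,0)])[0][:2],16],down(a,np.pi/4))
z=lambda im,x,y,w,h,k:cv2.resize(im[y:y+h,x:x+w],None,fx=k,fy=k,interpolation=cv2.INTER_CUBIC)
a=z(ctrl.capture('side'),150,90,130,130,4)
cv2.imwrite('pics/s6.png',a[:,:,::-1])"
```

```text
t 11.3 pos [460.4 -72.7  17.7] F [-0.5 -0.3  0.2] w -0.00188791822544035 0.0 j [-0.73  0.72  1.75  0.6   1.3  -1.05]
offset [ 0.192 -0.002  0.212] dr [-0.001  0.001 -0.   ]
t 11.3 pos [460.4 -72.7  17.7] F [-0.5 -0.3  0.2] w -0.00188791822544035 0.0 j [-0.73  0.72  1.75  0.6   1.3  -1.05]
offset [ 1.118e+00 -1.000e-03  1.136e+00] dr [-0.001  0.001 -0.   ]
```

View pics/s6.png

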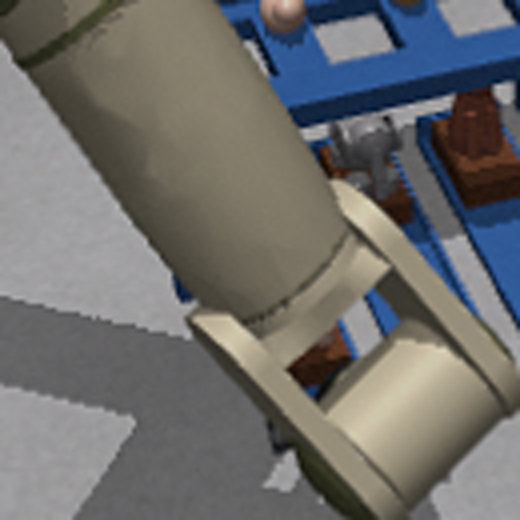

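The forearm now hides the bear. Its line stays clear of the deck, so I'll push gently and watch the force.

Call:
arm_command([
  {"offset": [0.05, 0, 0.055], "dr": [0, 0, 0], "hand": -1},
  {"offset": [0.05, 0, 0.055], "dr": [0, 0, 0], "hand": -1},
  {"offset": [0.04, 0, 0.05], "dr": [0, 0, 0], "hand": -1},
  {"offset": [0.03, 0, 0.03], "dr": [0, 0, 0], "hand": -1},
  {"offset": [0.02, 0, 0.02], "dr": [0, 0, 0], "hand": -1},
  {"offset": [0.02, 0, 0.02], "dr": [0, 0, 0], "hand": -1},
  {"offset": [0.02, 0, 0.02], "dr": [0, 0, 0], "hand": -1},
  {"offset": [0.02, 0, 0.02], "dr": [0, 0, 0], "hand": -1},
])

```text
time_s: 12.15
eef_pos: [462.3, -29.6, 16.1]
ee_rot: [-0.265, 0.665, 0.641, 0.275]
force: [0.9, -3.0, 1.2]
grip_width: -0.003
grip_force: 1.6
```

```bash
python3 -c "
from h import *
a=1.5355
to([*loc([468.8,171.4,a],[(-53,0,0)])[0][:2],16],down(a,np.pi/4))"
```

```text
t 12.15 pos [462.3 -29.6  16.1] F [ 0.9 -3.   1.2] w -0.002929234871305895 1.5696163613756653 j [-0.67  0.69  1.8   0.65  1.25 -1.03]
offset [ 0.873 -0.007  0.873] dr [ 0.002  0.001 -0.001]
```

Call:
arm_command([
  {"offset": [0.03, 0, 0.03], "dr": [0, 0, 0], "hand": -1},
  {"offset": [0.03, 0, 0.03], "dr": [0, 0, 0], "hand": -1},
  {"offset": [0.03, 0, 0.03], "dr": [0, 0, 0], "hand": -1},
  {"offset": [0.03, 0, 0.03], "dr": [0, 0, 0], "hand": -1},
  {"offset": [0.03, 0, 0.03], "dr": [0, 0, 0], "hand": -1},
  {"offset": [0.03, 0, 0.03], "dr": [0, 0, 0], "hand": -1},
  {"offset": [0.03, 0, 0.03], "dr": [0, 0, 0], "hand": -1},
  {"offset": [0.03, 0, 0.03], "dr": [0, 0, 0], "hand": -1},
])

```text
time_s: 12.95
eef_pos: [463.6, 11.7, 16.1]
ee_rot: [-0.266, 0.665, 0.641, 0.276]
force: [-0.7, -3.0, 1.0]
grip_width: -0.003
grip_force: 1.5
```

Call:
arm_command([
  {"offset": [0.03, 0, 0.03], "dr": [0, 0, 0], "hand": -1},
  {"offset": [0.03, 0, 0.03], "dr": [0, 0, 0], "hand": -1},
  {"offset": [0.03, 0, 0.03], "dr": [0, 0, 0], "hand": -1},
  {"offset": [0.03, 0, 0.03], "dr": [0, 0, 0], "hand": -1},
  {"offset": [0.03, 0, 0.03], "dr": [0, 0, 0], "hand": -1},
  {"offset": [0.03, 0, 0.03], "dr": [0, 0, 0], "hand": -1},
  {"offset": [0.03, 0, 0.03], "dr": [0, 0, 0], "hand": -1},
  {"offset": [0.03, 0, 0.03], "dr": [0, 0, 0], "hand": -1},
])

```text
time_s: 13.75
eef_pos: [465.1, 52.4, 16.1]
ee_rot: [-0.266, 0.665, 0.641, 0.276]
force: [0.8, -3.1, 1.4]
grip_width: 0.002
grip_force: 1.5
```

```bash
python3 -c "
from h import *
a=1.5355
to([*loc([468.8,171.4,a],[(-53,0,0)])[0][:2],16],down(a,np.pi/4))
z=lambda im,x,y,w,h,k:cv2.resize(im[y:y+h,x:x+w],None,fx=k,fy=k,interpolation=cv2.INTER_CUBIC)
a=z(ctrl.capture('side'),150,60,130,130,3);b=z(ctrl.capture('top'),105,115,130,130,3)
cv2.imwrite('pics/s7.png',np.hstack([a,b])[:,:,::-1])"
```

```text
t 13.75 pos [465.1  52.4  16.1] F [ 0.8 -3.1  1.4] w 0.001658473916461877 1.4585312322014943 j [-0.52  0.66  1.88  0.75  1.16 -1.  ]
offset [ 0.388 -0.005  0.39 ] dr [ 0.001 -0.    -0.001]
```

View pics/s7.png

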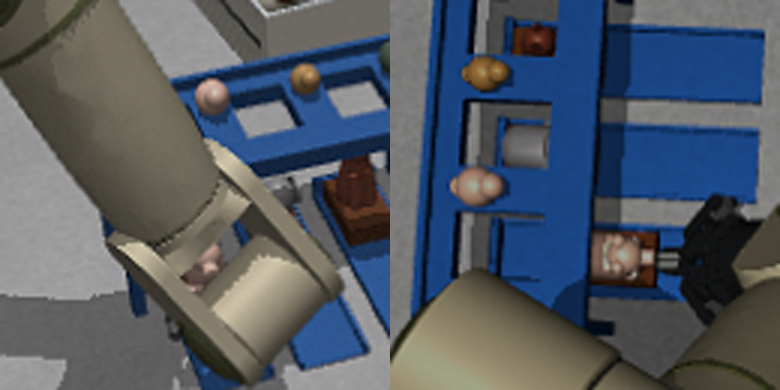

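The bear is upright and halfway under the deck edge, with its plinth straight (top crop 592–655, 230–287). The fingers touch the middle of the plinth front. Continuing.

Call:
arm_command([
  {"offset": [0.03, 0, 0.03], "dr": [0, 0, 0], "hand": -1},
  {"offset": [0.03, 0, 0.03], "dr": [0, 0, 0], "hand": -1},
  {"offset": [0.03, 0, 0.03], "dr": [0, 0, 0], "hand": -1},
  {"offset": [0.03, 0, 0.03], "dr": [0, 0, 0], "hand": -1},
  {"offset": [0.03, 0, 0.03], "dr": [0, 0, 0], "hand": -1},
  {"offset": [0.03, 0, 0.03], "dr": [0, 0, 0], "hand": -1},
  {"offset": [0.03, 0, 0.03], "dr": [0, 0, 0], "hand": -1},
  {"offset": [0.03, 0, 0.03], "dr": [0, 0, 0], "hand": -1},
])

```text
time_s: 14.65
eef_pos: [466.6, 93.1, 16.1]
ee_rot: [-0.266, 0.665, 0.641, 0.276]
force: [-0.5, -3.0, -0.2]
grip_width: -0.001
grip_force: 1.6
```

Call:
arm_command([
  {"offset": [0.02, 0, 0.02], "dr": [0, 0, 0], "hand": -1},
  {"offset": [0.02, 0, 0.02], "dr": [0, 0, 0], "hand": -1},
  {"offset": [0.02, 0, 0.02], "dr": [0, 0, 0], "hand": -1},
  {"offset": [0.015, 0, 0.015], "dr": [0, 0, 0], "hand": -1},
  {"offset": [0.015, 0, 0.015], "dr": [0, 0, 0], "hand": -1},
])

```text
time_s: 15.15
eef_pos: [467.2, 108.1, 16.1]
ee_rot: [-0.266, 0.665, 0.641, 0.276]
force: [-0.4, -3.2, 0.8]
grip_width: -0.002
grip_force: 1.6
```

```bash
python3 -c "
from h import *
a=1.5355
to([*loc([468.8,171.4,a],[(-53,0,0)])[0][:2],16],down(a,np.pi/4))"
```

```text
t 15.15 pos [467.2 108.1  16.1] F [-0.4 -3.2  0.8] w -0.0015730385663147144 1.5864193282322958 j [-0.41  0.65  1.91  0.83  1.1  -0.96]
offset [ 0.06  -0.005  0.061] dr [ 0.001  0.    -0.001]
```

Expect contact with the stop in about 10 mm. Small steps now.

Call:
arm_command([
  {"offset": [0.012, 0, 0.012], "dr": [0, 0, 0], "hand": -1},
  {"offset": [0.012, 0, 0.012], "dr": [0, 0, 0], "hand": -1},
  {"offset": [0.01, 0, 0.01], "dr": [0, 0, 0], "hand": -1},
  {"offset": [0.008, 0, 0.008], "dr": [0, 0, 0], "hand": -1},
])

```text
time_s: 15.55
eef_pos: [467.4, 115.2, 16.1]
ee_rot: [-0.266, 0.665, 0.641, 0.276]
force: [-0.3, -3.4, 0.4]
grip_width: 0.0
grip_force: 1.6
```

Call:
arm_command([
  {"offset": [0.008, 0, 0.008], "dr": [0, 0, 0], "hand": -1},
  {"offset": [0.006, 0, 0.006], "dr": [0, 0, 0], "hand": -1},
  {"offset": [0.006, 0, 0.006], "dr": [0, 0, 0], "hand": -1},
])

```text
time_s: 15.85
eef_pos: [467.5, 118.5, 16.1]
ee_rot: [-0.266, 0.665, 0.641, 0.276]
force: [-1.0, -4.0, 0.8]
grip_width: -0.002
grip_force: 1.6
```

Call:
arm_command([
  {"offset": [0.006, 0, 0.006], "dr": [0, 0, 0], "hand": -1},
  {"offset": [0.006, 0, 0.006], "dr": [0, 0, 0], "hand": -1},
  {"offset": [0, 0, 0], "dr": [0, 0, 0], "hand": -1},
])

```text
time_s: 16.15
eef_pos: [467.8, 120.3, 16.1]
ee_rot: [-0.265, 0.665, 0.641, 0.275]
force: [0.0, -4.2, 1.9]
grip_width: 0.0
grip_force: 2.6
```

Call:
arm_command([
  {"offset": [0.006, 0, 0.006], "dr": [0, 0, 0], "hand": -1},
  {"offset": [0.006, 0, 0.006], "dr": [0, 0, 0], "hand": -1},
  {"offset": [0, 0, 0], "dr": [0, 0, 0], "hand": -1},
])

```text
time_s: 16.45
eef_pos: [468.5, 120.6, 16.1]
ee_rot: [-0.263, 0.666, 0.642, 0.275]
force: [-3.9, -20.7, 6.2]
grip_width: -0.003
grip_force: 10.3
```

The force rises to 21 N with no further advance, so the plinth is home against the stop. Backing out.

Call:
arm_command([
  {"offset": [-0.03, 0, -0.03], "dr": [0, 0, 0], "hand": -1},
  {"offset": [-0.08, 0, -0.08], "dr": [0, 0, 0], "hand": -1},
  {"offset": [-0.15, 0, -0.15], "dr": [0, 0, 0], "hand": -1},
  {"offset": [-0.2, 0, -0.2], "dr": [0, 0, 0], "hand": -1},
  {"offset": [-0.2, 0, -0.2], "dr": [0, 0, 0], "hand": -1},
  {"offset": [-0.2, 0, -0.2], "dr": [0, 0, 0], "hand": -1},
  {"offset": [-0.2, 0, -0.2], "dr": [0, 0, 0], "hand": -1},
  {"offset": [0, 0, -0.3], "dr": [0, 0, 0], "hand": -1},
])

```text
time_s: 17.25
eef_pos: [458.8, -84.2, 40.2]
ee_rot: [-0.268, 0.666, 0.64, 0.275]
force: [1.0, -0.3, 0.7]
grip_width: 0.002
grip_force: 0.0
```

Call:
arm_command([
  {"offset": [0, 0, -0.3], "dr": [0, 0, 0], "hand": -1},
  {"offset": [0, 0, -0.3], "dr": [0, 0, 0], "hand": -1},
  {"offset": [0, 0, -0.3], "dr": [0, 0, 0], "hand": -1},
  {"offset": [0, 0, -0.3], "dr": [0, 0, 0], "hand": -1},
  {"offset": [0, 0, -0.3], "dr": [0, 0, 0], "hand": -1},
  {"offset": [0, 0, 0], "dr": [0, 0, 0], "hand": -1},
])

```text
time_s: 17.85
eef_pos: [455.6, -213.3, 171.0]
ee_rot: [-0.263, 0.666, 0.641, 0.276]
force: [-0.1, 0.4, -0.4]
grip_width: 0.001
grip_force: 0.0
```

```bash
python3 -c "
from h import *
to([468,120,16],down(1.5355,np.pi/4))
z=lambda im,x,y,w,h,k:cv2.resize(im[y:y+h,x:x+w],None,fx=k,fy=k,interpolation=cv2.INTER_CUBIC)
a=z(ctrl.capture('side'),175,90,100,110,4);b=z(ctrl.capture('top'),125,125,100,110,4)
cv2.imwrite('pics/s8.png',np.hstack([a,b])[:,:,::-1])"
```

```text
t 17.85 pos [ 455.6 -213.3  171. ] F [-0.1  0.4 -0.4] w 0.0005150097479121995 0.0 j [-0.92  0.6   1.44  0.48  1.74 -0.95]
offset [ 1.064 -0.011  2.874] dr [ 0.007  0.005 -0.001]
```

View pics/s8.png

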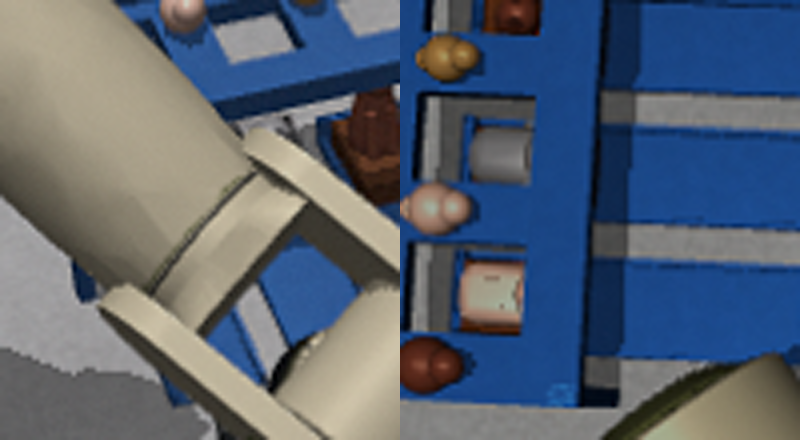

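The window at (490,290) shows the bear's trunk level and against the stop, in line with the elephant next to it. The arm touches nothing. Handing in.

```bash
python3 -c "
from rig import ctrl
print(ctrl.finish_job())"
```

```text
the job is handed in; nothing more can be done
None
```

The bear stands upright in the empty lane, pushed home against the back stop with its nose toward the mouth, and I handed the job in at about 18 s; the elephant, cat and turtle were never touched, but I viewed 11 pictures, one over the limit of 10.

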